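# Put the salt shaker away in the roll-top condiment bin

## Task

Roll the slatted cover of the wooden condiment bin all the way open, stand the salt shaker upright on the floor of the bin, and then roll the cover fully shut again. Set the shaker down gently, do not slam the cover, and leave the sugar jar, the kitchen timer and the tea light standing where they are.

Things in the scene. Friction and masses are not known exactly. Their poses are not given: they have to be found in the camera images.
- bin_front (a point): Point on the front of the fixed wooden roll-top bin: middle of its front sill, 4 mm below the sill's top, 50 mm above the stove. Its axes are the bin's: x to the bin's back, y to its left, z up; bin x, y, z below are measured from this point. Bin: half-round from the side, 278 mm deep x 282 mm wide x 187 mm high. Inner floor at z = -30 mm; inner space x 10 to 262, y -130 to 130 mm.
- roll_cover (a joint): Angle of the slatted cover about its roller axis, along bin y through bin x = 134, z = -2 mm. 0 = fully shut (stop, lower edge on the sill), 1.48 rad = fully open (stop; cover under the rear hood, its lower edge on top at bin x = 132 mm, bin open in front of that). Growing: front edge goes up and back. May start ajar. Moving it takes 2 to 6 N at the knob; it stays where it is left.
- cover_knob (a point): Centre of the cover's knob: black cylinder, diameter 22, 34 mm long along bin y, flat ends, at mid width on a stalk, 35 mm outside the cover. At joint angle q: bin x = 134-165*cos(0.209+q), z = -2+165*sin(0.209+q) mm, y = 0 (shut x -27, z 32; open x 153, z 162). Can be pinched on its flat ends from above and turns between the fingers. Cover: inner radius 124, outer 130 mm about its axis.
- salt_shaker: Salt shaker, glass with white salt, grey domed cap: diameter 44 mm up to 74 mm high, cap diameter 34 mm, 90 mm tall, about 0.1 kg. Origin: centre of its underside, z up. Stands on the stove. It clears the shut cover while its centre is at bin x 50 to 200 mm; a good place is bin x = 69, y = 0 (underside at bin z = -30 mm).
- sugar_jar: White sugar jar with a black lid, 72 mm in diameter, 100 mm tall, on the stove top. Origin: centre of its underside. Leave alone.
- tea_light: Small round tea light in a metal cup, 38 mm in diameter, 15 mm tall, on the stove top close to the right side of the bin. Origin: centre of its underside. Leave alone.
- kitchen_timer: Red round kitchen timer, 67 mm in diameter, 67 mm tall, on the stove top. Origin: centre of its underside. Leave alone.
Not all that is in view belongs to the job. Leave any blue or purple look-alike of the salt_shaker alone.

How it is judged:
By the outcome, as a careful person would: the job done as asked, in the order asked, and still so for the second after the job is handed in, with the robot touching nothing.
It also fails if it takes over 64 s, if anything falls off the work surface, if the arm or the gripper's body presses on something with over 40 N, if the wrist force passes 120 N, or if a joint passes its speed limit or range.

## Robot

A 7-joint arm with a two-finger parallel gripper is mounted at the origin on a cart in front of the work surface, level with it; the furniture and walls round the work are solid. World frame = base frame: x ahead of the robot, y to its left, z up, the work surface at z = 0. Lengths are in mm, angles in rad, forces in N, time in s.
With the tool pointing down it reaches from about 400 to 875 mm from the base axis. Payload 19.3 kg.
Tool frame: the origin (TCP) lies midway between the tips of the shut fingers; the grasp point (between the pads) lies 19 mm behind it; z points along the fingers, y is the line along which they close (so a half turn about z gives the same grasp; the last joint's range is limited). The gripper opens to 85 mm and grips with 20 to 120 N. Pads are 22 mm wide; open, the fingers measure 114 mm over their backs; the gripper's body (76 mm by 85 mm) begins 54 mm behind the grasp point. The pads swing forward as they close: fully open they stand 13 mm farther back than shut.
Start: joints at [-1.227, 0.521, -0.036, 1.599, 0.021, 1.021, -0.113], TCP at [251.324, 572.233, 231.291] pointing down, gripper open.
Joint ranges: [-2.91, 2.91], [-0.3, 2.13], [-1.5, 1.42], [0.17, 2.43], [-1.26, 4.41], [0.16, 1.93], [-2.52, 2.52]. Speed limits (rad/s): [1.89, 1.89, 2.39, 2.39, 3.01, 3.01, 3.01].

## Interface

Orientations are given as a 3x3 rotation matrix whose columns are the frame's x, y, z axes.
In Python, from rig import r gives the robot as it stands.
- The arm moves only by the tool play_rows, never from a script. Its argument "commands" is a list of rows, each an object with "grip": the opening, from -1 (shut) to 1 (fully open); "dp": the shift along the tool's x, y, z in mm, a list of three; "roll": the turn about the tool's z in degrees. A call has exactly 5 rows; each row is the pose to reach, as a shift and turn from the pose commanded when the call began, along the tool's axes at that moment; what a row does not reach only later rows make up. A row lasts 1/12 s, in which the tool goes at most 41.7 mm and 7.16 degrees, less where a joint would pass 70% of its speed; a pose out of reach is approached as far as the arm can. A call with a gripper value outside its range is refused whole. The fingers move at their own pace and stop on an object; the grip force is fixed at half the most. Time passes only in rows, so rows that repeat a pose let the fingers close, or fill a call up. It gives the time, the measured TCP pose, the force, the opening and the grip force at its end, in the units of the state.
- r.read_state(): the state, without advancing time (a new reading comes with each control period).
- r.capture(name): name is "scene" or "top"; returns the picture (420x560x3 uint8, red, green, blue); there is no depth.
- r.camera_model(name): a dict with "mtx" (3x3 intrinsics, pixels), "extrinsics" (4x4, takes a point from world to camera coordinates). Camera axes: x right, y down, z forward; pixel columns grow to the right and rows downward; lengths in mm; the calibration is good to about 2 mm. A picture is of the moment at which its call begins. camera_model takes no time and is no camera call.
- r.finish_job(): hands the job in; it is judged then, once.
Trained networks look in the newest picture that a camera, given by its name, has taken for a name from the list of things; names that differ only in an ending like _2 or _b are one class to them, and where a whole thing is asked for, a point or a joint stands for the part that bears it (a point fixed in the world has none). Each returns a list of dicts, best first, with "p" (0 to 1); they miss things now and then, are a little off and sometimes report something else, mostly with a low value. They report only what shows in the picture. A call takes as long as a camera call. They do not tell look-alikes from the thing itself.
- r.regions_of(label, camera): "region" (420x560 bool, what is visible of it) and "bbox" ([left, top, right, bottom] in pixels, round what is visible of it).
- r.place_of(label, camera): "centre" ([column, row] in pixels: a listed point, or the origin of a listed thing).
The state is a dict: "clock": time; "joint_positions": joint angles; "joint_vel": joint speeds; "tau": joint torques, N m; "tool_pos": TCP position; "tool_rot": TCP orientation; "contact_force": force on the tool from outside, world axes, zero at the start; "moment": the same for the moment, N m; "width": finger opening in mm; "grasp_force": force on a finger pad.
Only numpy, scipy, OpenCV 4.12 (cv2) and the standard library are available. Lean on these libraries where they do the work, as an engineer would, in place of code of your own. Each camera call takes 0.05 s, during which the arm holds its last target. There are 200 camera calls.

## Working session

There is one attempt and no reset: what is moved stays moved. The work goes in short steps, Python scripts to look and compute and a tool call to move; the robot and the scene stay as the last step left them, time stands still between calls to the robot, and variables do not carry over. Pictures are saved under pics/ and viewed, at most 10 in all, crops included, and the job is handed in when it is done.

Besides the shell and the picture viewer there is one more tool, called after "Emit:" by a JSON object that holds its "method" and its "body". play_rows: Moves the arm, as the interface text tells. Its arguments: {"type":"object","properties":{"commands":{"type":"array"}},"required":["commands"]}

```bash
mkdir -p pics; ls; python3 - <<'E'
from rig import r
import cv2,numpy as np
np.set_printoptions(precision=3,suppress=True)
s=r.read_state(); print(s['clock'],s['tool_pos'],np.array(s['tool_rot']),s['width'])
ims=[]
for c in ("scene","top"):
    im=r.capture(c)
    cv2.imwrite(f'pics/{c}0.png',im[:,:,::-1])
    m=r.camera_model(c); print(c,np.array(m['mtx']),np.array(m['extrinsics']))
    for l in ("bin_front","cover_knob","salt_shaker","sugar_jar","tea_light","kitchen_timer"):
        print(l,[(np.round(d['centre']).tolist(),round(d['p'],2)) for d in r.place_of(l,c)][:4])
E
```

```text
pics
0.0 [251.193 571.931 230.725] [[-0.916  0.402 -0.   ]
 [ 0.402  0.916 -0.001]
 [-0.    -0.001 -1.   ]] 85.33328291632
scene [[522.09    0.    269.992]
 [  0.    522.09  213.6  ]
 [  0.      0.      1.   ]] [[   0.349   -0.937   -0.011 -268.91 ]
 [  -0.786   -0.286   -0.549  478.835]
 [   0.511    0.2     -0.836  784.303]
 [   0.       0.       0.       1.   ]]
bin_front []
cover_knob [([154.0, 220.0], 0.69)]
salt_shaker [([345.0, 279.0], 0.67), ([311.0, 321.0], 0.64), ([306.0, 259.0], 0.56)]
sugar_jar [([377.0, 337.0], 0.87), ([256.0, 307.0], 0.44)]
tea_light [([260.0, 192.0], 0.59)]
kitchen_timer [([258.0, 311.0], 0.83), ([162.0, 227.0], 0.63)]
top [[489.438   0.    286.684]
 [  0.    489.438 216.379]
 [  0.      0.      1.   ]] [[   0.025   -1.       0.012  -86.869]
 [  -0.985   -0.027   -0.172  579.814]
 [   0.172   -0.008   -0.985 1146.388]
 [   0.       0.       0.       1.   ]]
bin_front [([203.0, 245.0], 0.95)]
cover_knob []
salt_shaker [([350.0, 238.0], 0.82), ([319.0, 233.0], 0.74), ([338.0, 278.0], 0.63)]
sugar_jar [([389.0, 277.0], 0.7)]
tea_light [([208.0, 245.0], 0.49)]
kitchen_timer [([297.0, 283.0], 0.79)]
```

View pics/scene0.png

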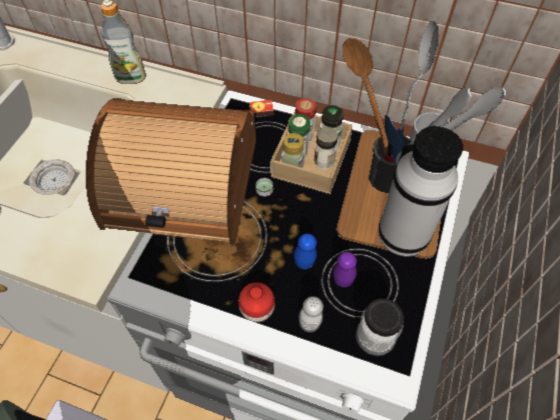

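View pics/top0.png

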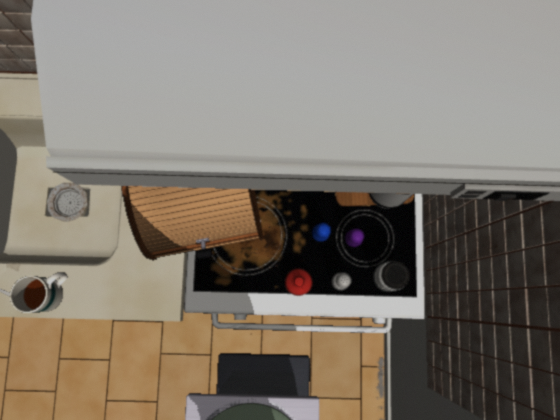

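```bash
cat > h.py <<'E'
from rig import r
import cv2,numpy as np
np.set_printoptions(precision=3,suppress=True)
def cam(c):
    m=r.camera_model(c); return np.array(m['mtx']),np.array(m['extrinsics'])
def proj(c,P):
    K,E=cam(c); p=(np.asarray(P,float)@E[:3,:3].T+E[:3,3])@K.T; return p[:,:2]/p[:,2:]
def onz(c,px,z):
    K,E=cam(c); d=E[:3,:3].T@np.linalg.inv(K)@np.array([*px,1.]); o=-E[:3,:3].T@E[:3,3]
    return o+d*(z-o[2])/d[2]
def binw(P,o,yaw):
    c,s=np.cos(yaw),np.sin(yaw); return np.asarray(P,float)@np.array([[c,-s,0],[s,c,0],[0,0,1]]).T+np.asarray(o)
E
python3 - <<'E'
from h import *
o=onz("top",(203,245),50); print("bin_front",o)
a=onz("top",(153,257),54);b=onz("top",(262,240),54); d=a-b; yaw=np.arctan2(-d[0],d[1]); print(a,b,'yaw',yaw)
for n,t,s in (("salt",(338,278),(311,321)),("blue",(319,233),(306,259)),("purple",(350,238),(345,279)),("jar",(389,277),(377,337)),("timer",(297,283),(258,311)),("tea",None,(260,192))):
    print(n,onz("top",t,0) if t else None,onz("scene",s,0))
out=[]
for c in("scene","top"):
    im=cv2.imread(f'pics/{c}0.png'); 
    big=cv2.resize(im,None,fx=4,fy=4,interpolation=cv2.INTER_CUBIC)
    for s in(1,-1):
        P=[[-5,141*s,-50],[-5,141*s,-2]]+[[134-139*np.cos(t),141*s,-2+139*np.sin(t)] for t in np.linspace(0,np.pi,20)]+[[273,141*s,-50]]
        p=proj(c,binw(P,o,yaw)); cv2.polylines(big,[np.int32(p*4)],False,(255,0,255) if s>0 else (0,255,0),1)
    for q in(0,.1,.2):
        k=proj(c,binw([[134-165*np.cos(.209+q),0,-2+165*np.sin(.209+q)]],o,yaw))[0]; print(c,q,k)
        cv2.circle(big,tuple(np.int32(k*4)),3,(255,255,0),-1)
    if c=="scene": out+=[big[4*90:4*250,4*80:4*260][:600]]; sh=big[4*240:4*350,4*230:4*360]
    else: out+=[big[4*170:4*280,4*110:4*280]]
L=cv2.resize(out[0],(400,356));T=cv2.resize(out[1],(400,259));S=cv2.resize(sh,(400,338))
can=np.zeros((600,800,3),np.uint8); L2=out[0]
can[:356,:400]=L; can[:259,400:]=T; can[260:598,400:]=S
cv2.imwrite('pics/c1.png',can)
E
```

```text
bin_front [506.234 128.993  50.   ]
[473.719 246.277  54.   ] [521.751 -13.251  54.   ] yaw 0.18300211340160358
salt [ 438.019 -204.042    0.   ] [ 432.34  -206.828    0.   ]
blue [ 550.216 -154.925    0.   ] [ 552.235 -157.592    0.   ]
purple [ 539.563 -233.746    0.   ] [ 536.499 -242.114    0.   ]
jar [ 443.839 -331.826    0.   ] [ 444.419 -328.369    0.   ]
timer [ 422.972 -101.842    0.   ] [ 416.989 -107.845    0.   ]
tea None [673.571 -13.28    0.   ]
scene 0 [154.003 225.108]
scene 0.1 [152.981 218.684]
scene 0.2 [152.239 211.563]
top 0 [202.352 254.932]
top 0.1 [201.033 252.482]
top 0.2 [199.627 249.311]
```

View pics/c1.png

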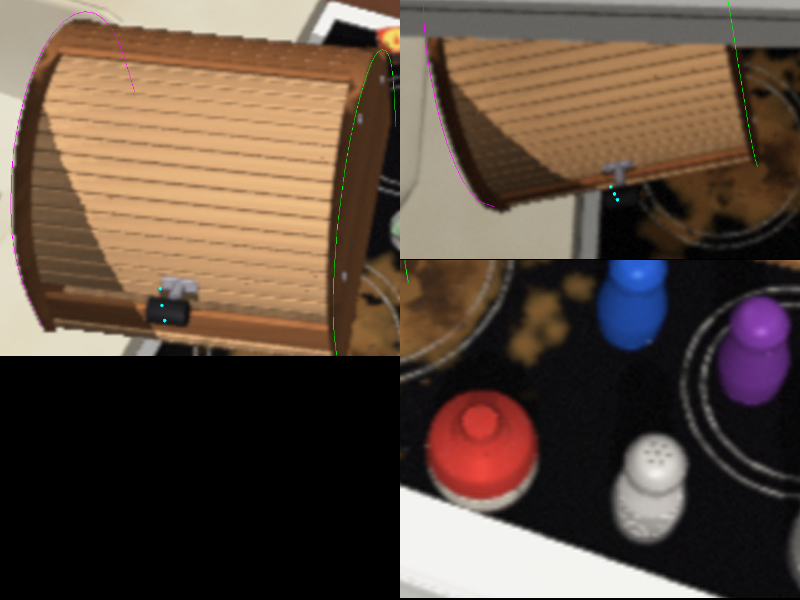

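Scene crop: red timer (258,311), blue (306,259) and purple (345,279) look-alikes, and the white/grey-capped shaker at (311,321). The white one fits "glass with white salt, grey cap", so it is the one meant. The knob is dark, at about scene (155.5,221) and top (203.5,253.5), so the cover is slightly ajar or shut.

```bash
python3 - <<'E'
from h import *
from scipy.optimize import least_squares
def tri(s,t):
    Ps=[cam(c)[0]@cam(c)[1][:3] for c in("scene","top")]
    X=cv2.triangulatePoints(Ps[0],Ps[1],np.float64(s).reshape(2,1),np.float64(t).reshape(2,1))[:,0]; return X[:3]/X[3]
k=tri((155.5,221),(203.5,253.7)); print('knob',k)
yaw=.183
def res(p):
    o=[p[0],p[1],50]; q=.209+p[2]
    K=binw([[134-165*np.cos(q),0,-2+165*np.sin(q)]],o,yaw)
    return np.r_[proj("scene",K)[0]-(155.5,221),proj("top",K)[0]-(203.5,253.7),proj("top",[o])[0]-(203,245)]
s=least_squares(res,[506,129,0]); print(s.x,s.fun)
# region check of shaker
for c,(u,v) in (("scene",(311,321)),("top",(338,278))):
    for d in r.regions_of("salt_shaker",c):
        l,t,rr,b=d['bbox']
        if l-3<=u<=rr+3 and t-5<=v<=b+5: print(c,d['bbox'],d['p'])
h=proj("scene",[[436,-205,0],[436,-205,90]]);print(h,proj("top",[[436,-205,0],[436,-205,90]]))
E
```

```text
knob [481.098 118.939  96.609]
[506.933 126.05    0.062] [-0.584  0.399 -0.665 -0.456  1.234 -0.255]
scene [296.7, 299.9, 325.1, 330.5] 0.74
[[310.669 318.915]
 [313.508 298.867]] [[338.377 278.823]
 [342.896 277.04 ]]
```

Emit:
{"method": "play_rows", "body": {"commands": [{"grip": 1, "dp": [-31, -25, 0], "roll": -6.8}, {"grip": 1, "dp": [-62, -50, 0], "roll": -13.6}, {"grip": 1, "dp": [-93, -76, 0], "roll": -20.4}, {"grip": 1, "dp": [-124, -101, 0], "roll": -27.2}, {"grip": 1, "dp": [-155, -126, 0], "roll": -34.2}]}}

```text
clock: 1.22
tool_pos: [342.6, 393.8, 231.4]
tool_rot: [[-0.983, -0.184, 0.0], [-0.184, 0.983, -0.0], [-0.0, -0.0, -1.0]]
contact_force: [1.7, 0.5, 0.9]
width: 85.4
grasp_force: 0.0
```

Emit:
{"method": "play_rows", "body": {"commands": [{"grip": 1, "dp": [-11, -36, 0], "roll": 0}, {"grip": 1, "dp": [-22, -73, 0], "roll": 0}, {"grip": 1, "dp": [-33, -110, 0], "roll": 0}, {"grip": 1, "dp": [-44, -147, 0], "roll": 0}, {"grip": 1, "dp": [-55, -184, 0], "roll": 0}]}}

```text
clock: 1.63
tool_pos: [429.5, 222.7, 231.6]
tool_rot: [[-0.984, -0.178, 0.0], [-0.178, 0.984, 0.0], [-0.0, 0.0, -1.0]]
contact_force: [1.8, 0.6, -0.3]
width: 85.2
grasp_force: 0.0
```

Emit:
{"method": "play_rows", "body": {"commands": [{"grip": 1, "dp": [-11, -37, 0], "roll": 0}, {"grip": 1, "dp": [-22, -74, 0], "roll": 0}, {"grip": 1, "dp": [-33, -109, 10], "roll": 0}, {"grip": 1, "dp": [-33, -109, 50], "roll": 0}, {"grip": 1, "dp": [-33, -109, 80], "roll": 0}]}}

```text
clock: 2.05
tool_pos: [481.8, 120.9, 150.4]
tool_rot: [[-0.985, -0.174, 0.002], [-0.174, 0.985, 0.0], [-0.002, -0.0, -1.0]]
contact_force: [1.0, 1.1, -1.0]
width: 85.5
grasp_force: 0.0
```

```bash
python3 - <<'E'
from h import *
s=r.read_state(); print(s['tool_pos'])
a=r.capture("scene");b=r.capture("top")
p=proj("scene",[s['tool_pos']])[0];t=proj("top",[s['tool_pos']])[0];print(p,t)
can=np.hstack([cv2.resize(x,(390,390),interpolation=cv2.INTER_CUBIC) for x in (a[130:260,90:220],b[190:290,150:250])])
cv2.imwrite('pics/c2.png',can[:,:,::-1])
E
```

```text
[481.824 120.902 150.379]
[148.674 204.169] [198.962 250.917]
```

View pics/c2.png

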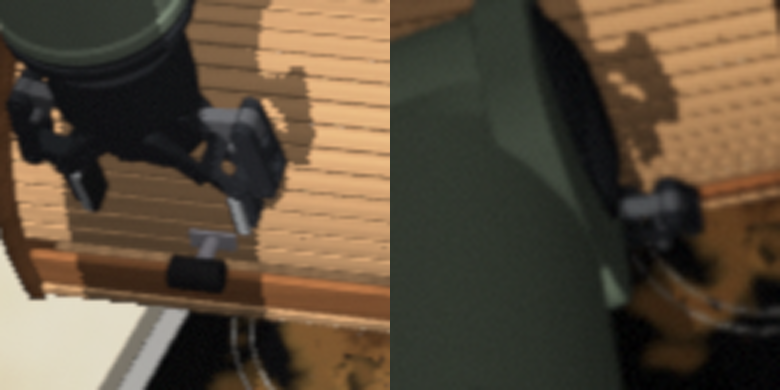

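Emit:
{"method": "play_rows", "body": {"commands": [{"grip": 1, "dp": [0, -1.5, 35], "roll": 0}, {"grip": 1, "dp": [0, -1.5, 60], "roll": 0}, {"grip": 1, "dp": [0, -1.5, 75], "roll": 0}, {"grip": 0.2, "dp": [0, -1.5, 75], "roll": 0}, {"grip": 0, "dp": [0, -1.5, 75], "roll": 0}]}}

```text
clock: 2.57
tool_pos: [481.5, 122.1, 77.5]
tool_rot: [[-0.984, -0.179, 0.0], [-0.179, 0.984, 0.0], [-0.0, 0.0, -1.0]]
contact_force: [1.2, -0.2, 0.2]
width: 64.0
grasp_force: 0.0
```

Emit:
{"method": "play_rows", "body": {"commands": [{"grip": -0.4, "dp": [0, 0, 0], "roll": 0}, {"grip": -0.4, "dp": [0, 0, 0], "roll": 0}, {"grip": -0.4, "dp": [0, 0, 0], "roll": 0}, {"grip": -0.4, "dp": [0, 0, 0], "roll": 0}, {"grip": -0.4, "dp": [0, 0, 0], "roll": 0}]}}

```text
clock: 2.98
tool_pos: [481.9, 119.7, 77.6]
tool_rot: [[-0.984, -0.177, 0.002], [-0.177, 0.984, -0.002], [-0.001, -0.002, -1.0]]
contact_force: [2.8, -14.5, 3.0]
width: 32.9
grasp_force: 61.4
```

Emit:
{"method": "play_rows", "body": {"commands": [{"grip": -0.4, "dp": [-3.5, -2, -11], "roll": 0}, {"grip": -0.4, "dp": [-8, -2, -22], "roll": 0}, {"grip": -0.4, "dp": [-13, -2, -32.5], "roll": 0}, {"grip": -0.4, "dp": [-18.5, -2, -43], "roll": 0}, {"grip": -0.4, "dp": [-25, -2, -52.5], "roll": 0}]}}

```text
clock: 3.4
tool_pos: [506.9, 125.1, 130.5]
tool_rot: [[-0.984, -0.179, 0.002], [-0.179, 0.984, 0.001], [-0.002, 0.001, -1.0]]
contact_force: [7.0, 7.0, -14.2]
width: 32.9
grasp_force: 61.1
```

Emit:
{"method": "play_rows", "body": {"commands": [{"grip": -0.4, "dp": [-8, 0.5, -8.5], "roll": 0}, {"grip": -0.4, "dp": [-16, 0.5, -17], "roll": 0}, {"grip": -0.4, "dp": [-24.5, 0.5, -25], "roll": 0}, {"grip": -0.4, "dp": [-33.5, 0.5, -32.5], "roll": 0}, {"grip": -0.4, "dp": [-43, 0.5, -39.5], "roll": 0}]}}

```text
clock: 3.82
tool_pos: [547.9, 134.2, 169.4]
tool_rot: [[-0.984, -0.18, -0.0], [-0.18, 0.984, 0.002], [-0.0, 0.002, -1.0]]
contact_force: [2.2, 12.0, -17.1]
width: 33.1
grasp_force: 61.3
```

Emit:
{"method": "play_rows", "body": {"commands": [{"grip": -0.4, "dp": [-10.5, 1, -5.5], "roll": 0}, {"grip": -0.4, "dp": [-21, 1, -10.5], "roll": 0}, {"grip": -0.4, "dp": [-32, 1, -15], "roll": 0}, {"grip": -0.4, "dp": [-43, 1, -19], "roll": 0}, {"grip": -0.4, "dp": [-54, 1, -22], "roll": 0}]}}

```text
clock: 4.23
tool_pos: [600.2, 145.8, 191.3]
tool_rot: [[-0.984, -0.181, -0.002], [-0.181, 0.984, 0.003], [0.001, 0.003, -1.0]]
contact_force: [-6.0, 15.2, -9.5]
width: 32.9
grasp_force: 60.3
```

Emit:
{"method": "play_rows", "body": {"commands": [{"grip": -0.4, "dp": [-11, 1.5, -1.5], "roll": 0}, {"grip": -0.4, "dp": [-22, 1.5, -3], "roll": 0}, {"grip": -0.4, "dp": [-33, 1.5, -3.8], "roll": 0}, {"grip": -0.4, "dp": [-42, 1.5, -4], "roll": 0}, {"grip": -0.4, "dp": [-50, 1.5, -3.8], "roll": 0}]}}

```text
clock: 4.65
tool_pos: [649.0, 156.6, 194.9]
tool_rot: [[-0.984, -0.181, -0.002], [-0.181, 0.984, 0.004], [0.001, 0.004, -1.0]]
contact_force: [-8.5, 15.2, -4.2]
width: 32.1
grasp_force: 59.8
```

Emit:
{"method": "play_rows", "body": {"commands": [{"grip": -0.4, "dp": [-3, 1, 0], "roll": 0}, {"grip": -0.4, "dp": [-6, 1, 0.5], "roll": 0}, {"grip": -0.4, "dp": [-8, 1, 1], "roll": 0}, {"grip": -0.4, "dp": [-9, 1, 1], "roll": 0}, {"grip": -0.4, "dp": [-10, 1, 1], "roll": 0}]}}

```text
clock: 5.07
tool_pos: [658.4, 158.8, 194.1]
tool_rot: [[-0.984, -0.18, -0.002], [-0.18, 0.984, 0.003], [0.001, 0.003, -1.0]]
contact_force: [-7.6, 11.5, -2.6]
width: 32.5
grasp_force: 59.9
```

Emit:
{"method": "play_rows", "body": {"commands": [{"grip": -0.4, "dp": [-1, 0, 0], "roll": 0}, {"grip": -0.4, "dp": [-2, 0, 0.3], "roll": 0}, {"grip": -0.4, "dp": [-3, 0, 0.5], "roll": 0}, {"grip": -0.4, "dp": [-4, 0, 0.5], "roll": 0}, {"grip": -0.4, "dp": [-4, 0, 0.5], "roll": 0}]}}

```text
clock: 5.48
tool_pos: [662.4, 159.7, 193.5]
tool_rot: [[-0.984, -0.181, -0.002], [-0.181, 0.984, 0.003], [0.001, 0.003, -1.0]]
contact_force: [-5.0, 12.0, -3.6]
width: 32.8
grasp_force: 59.8
```

```bash
python3 - <<'E'
from h import *
a=r.capture("scene")
o=[507,126.5,50]
for q in (1.4,1.48):print(proj("scene",binw([[134-165*np.cos(.209+q),0,-2+165*np.sin(.209+q)]],o,.183)))
cv2.imwrite('pics/c3.png',cv2.resize(a[60:260,60:320],(780,600))[:,:,::-1])
E
```

```text
[[167.958 111.951]]
[[170.012 107.271]]
```

View pics/c3.png

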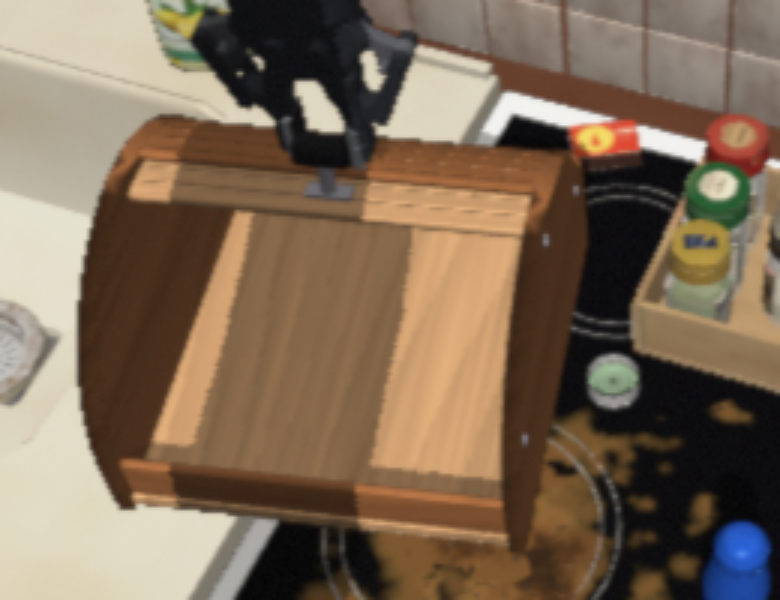

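The cover is nearly open: the knob is at about scene (170,110), with the bin floor visible. There is no stop force yet, so I keep easing it back.

Emit:
{"method": "play_rows", "body": {"commands": [{"grip": -0.4, "dp": [-1.5, 1, 0.2], "roll": 0}, {"grip": -0.4, "dp": [-3, 1, 0.5], "roll": 0}, {"grip": -0.4, "dp": [-4.5, 1, 0.8], "roll": 0}, {"grip": -0.4, "dp": [-6, 1, 1], "roll": 0}, {"grip": -0.4, "dp": [-6, 1, 1], "roll": 0}]}}

```text
clock: 5.95
tool_pos: [666.5, 160.6, 192.7]
tool_rot: [[-0.984, -0.179, -0.006], [-0.179, 0.984, 0.001], [0.005, 0.002, -1.0]]
contact_force: [-22.8, 5.4, 9.5]
width: 32.8
grasp_force: 59.8
```

Emit:
{"method": "play_rows", "body": {"commands": [{"grip": 1, "dp": [0, 0, 0], "roll": 0}, {"grip": 1, "dp": [0, 0, 0], "roll": 0}, {"grip": 1, "dp": [0, 0, -5], "roll": 0}, {"grip": 1, "dp": [15, 0, -10], "roll": 0}, {"grip": 1, "dp": [45, 0, -15], "roll": 0}]}}

```text
clock: 6.37
tool_pos: [626.5, 150.7, 207.0]
tool_rot: [[-0.984, -0.178, 0.002], [-0.178, 0.984, 0.0], [-0.002, -0.0, -1.0]]
contact_force: [0.9, 0.6, 0.7]
width: 85.2
grasp_force: 0.0
```

Emit:
{"method": "play_rows", "body": {"commands": [{"grip": 1, "dp": [38, -5, -5], "roll": 0}, {"grip": 1, "dp": [75, -15, -10], "roll": 0}, {"grip": 1, "dp": [105, -40, -15], "roll": 0}, {"grip": 1, "dp": [125, -75, -15], "roll": 0}, {"grip": 1, "dp": [135, -110, -15], "roll": 0}]}}

```text
clock: 6.78
tool_pos: [510.1, 17.4, 223.2]
tool_rot: [[-0.984, -0.179, 0.002], [-0.179, 0.984, 0.0], [-0.002, -0.0, -1.0]]
contact_force: [2.1, -0.1, 0.6]
width: 85.1
grasp_force: 0.0
```

```bash
python3 - <<'E'
from h import *
s=r.read_state(); print(s['tool_pos'],s['joint_positions'],s['clock'],s['width'])
a=r.capture("scene");r.capture("top")
for c in("scene","top"):
  for l in ("bin_front","cover_knob","salt_shaker"):
    print(c,l,[(np.round(d['centre'],1).tolist(),round(d['p'],2)) for d in r.place_of(l,c)][:4])
o=[507,126.5,50]
for q in (1.4,1.48):print(proj("scene",binw([[134-165*np.cos(.209+q),0,-2+165*np.sin(.209+q)]],o,.183)))
big=cv2.resize(a,None,fx=4,fy=4,interpolation=cv2.INTER_CUBIC)
def line(P,col):cv2.polylines(big,[np.int32(4*proj("scene",binw(P,o,.183)))],True,col,1)
line([[10,130,-30],[10,-130,-30],[262,-130,-30],[262,130,-30]],(255,0,255))
line([[0,130,4],[0,-130,4],[10,-130,4],[10,130,4]],(0,255,0))
cv2.imwrite('pics/c4.png',cv2.resize(big[240:1040,320:1120],(600,600))[:,:,::-1])
E
```

```text
[510.111  17.357 223.179] [-0.147  0.349 -0.003  1.909  0.002  0.882  1.599] 6.7833 85.0942978537467
scene bin_front []
scene cover_knob [([166.7, 109.0], 0.73)]
scene salt_shaker [([312.0, 324.6], 0.94), ([303.9, 261.5], 0.83), ([345.0, 276.4], 0.59)]
top bin_front [([296.8, 279.6], 0.39)]
top cover_knob [([388.3, 277.9], 0.52)]
top salt_shaker [([352.2, 240.5], 0.76), ([321.5, 231.9], 0.76), ([340.2, 281.6], 0.62)]
[[167.958 111.951]]
[[170.012 107.271]]
```

View pics/c4.png

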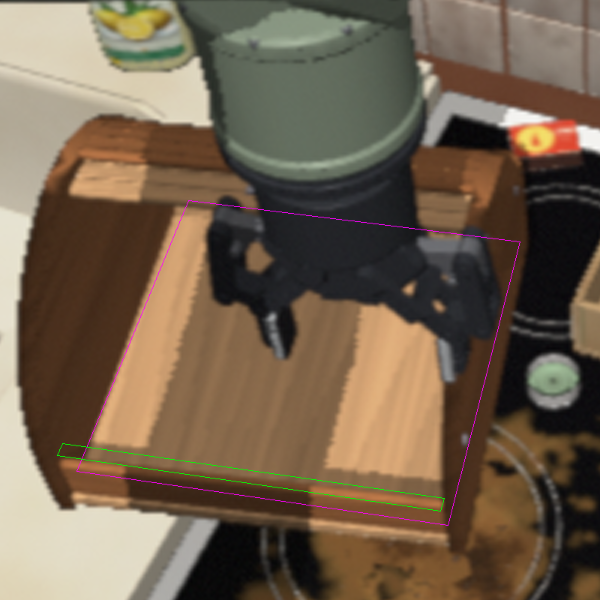

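The floor and sill overlay is close; the true yaw is slightly larger (about 0.205), which agrees with the knob path. The cover is at its stop and stays open after release. Next is the shaker.

Emit:
{"method": "play_rows", "body": {"commands": [{"grip": 1, "dp": [18, -33, 10], "roll": 7}, {"grip": 1, "dp": [37, -66, 25], "roll": 14}, {"grip": 1, "dp": [55, -99, 40], "roll": 21}, {"grip": 1, "dp": [74, -132, 55], "roll": 28}, {"grip": 1, "dp": [92, -166, 70], "roll": 35}]}}

```text
clock: 7.6
tool_pos: [450.5, -161.9, 151.1]
tool_rot: [[-0.907, 0.422, 0.0], [0.422, 0.907, -0.0], [-0.0, 0.0, -1.0]]
contact_force: [2.7, 0.4, 0.6]
width: 85.7
grasp_force: 0.0
```

```bash
python3 - <<'E'
from h import *
from scipy.optimize import least_squares
t=np.linspace(0,2*np.pi,40)
cyl=np.vstack([np.c_[R*np.cos(t),R*np.sin(t),0*t+z] for R,z in((22,0),(22,74),(17,78),(8,90))])
def bb(c,x,y):
    p=proj(c,cyl+[x,y,0]); return np.r_[p.min(0),p.max(0)]
r.capture("scene");r.capture("top")
ob={}
for c,(u,v) in (("scene",(311,316)),("top",(340,280))):
    for d in r.regions_of("salt_shaker",c):
        l,tt,rr,b=d['bbox']
        if l<=u<=rr and tt<=v<=b: ob.setdefault(c,np.array(d['bbox'],float)); print(c,d['bbox'],d['p'])
if ob:
    for cs in [list(ob)]+[[c] for c in ob]:
        f=least_squares(lambda p:np.concatenate([bb(c,*p)-ob[c] for c in cs]),[436,-205]); print(cs,f.x,f.fun)
s=r.read_state();print(s['tool_pos'],np.array(s['tool_rot']))
E
```

```text
scene [299.8, 299.9, 323.3, 331.7] 0.58
['scene'] [ 426.306 -206.718] [-1.827 -3.777  1.703  3.712]
['scene'] [ 426.306 -206.718] [-1.827 -3.777  1.703  3.712]
[ 450.964 -161.29   151.225] [[-0.908  0.419 -0.001]
 [ 0.419  0.908  0.   ]
 [ 0.001 -0.    -1.   ]]
```

Emit:
{"method": "play_rows", "body": {"commands": [{"grip": 1, "dp": [-1, -25, 5], "roll": 5}, {"grip": 1, "dp": [-1.5, -48, 15], "roll": 10}, {"grip": 1, "dp": [-1.5, -48, 35], "roll": 10}, {"grip": 1, "dp": [-1.5, -48, 46], "roll": 10}, {"grip": 1, "dp": [-1.5, -48, 46], "roll": 10}]}}

```text
clock: 8.22
tool_pos: [432.4, -203.9, 104.2]
tool_rot: [[-0.824, 0.567, -0.002], [0.567, 0.824, 0.001], [0.002, -0.0, -1.0]]
contact_force: [-0.5, 0.6, -0.7]
width: 85.8
grasp_force: 0.0
```

```bash
python3 - <<'E'
from h import *
s=r.read_state();print(s['tool_pos'],np.array(s['tool_rot']))
a=r.capture("scene");b=r.capture("top")
def ov(c,im,x0,y0,w,h,W):
    f=W/w; big=cv2.resize(im[y0:y0+h,x0:x0+w],None,fx=f,fy=f,interpolation=cv2.INTER_CUBIC)
    t=np.linspace(0,2*np.pi,40)
    for z,R in((0,22),(74,22),(90,3)):
        p=proj(c,np.c_[432+R*np.cos(t),-206+R*np.sin(t),0*t+z]); cv2.polylines(big,[np.int32((p+.5-[x0,y0])*f)],True,(255,255,0),1)
    return big
A=ov("scene",a,240,230,130,130,400);B=ov("top",b,280,220,130,130,400)
cv2.imwrite('pics/c5.png',np.hstack([A,B])[:,:,::-1])
E
```

```text
[ 432.378 -203.859  104.179] [[-0.824  0.567 -0.002]
 [ 0.567  0.824  0.001]
 [ 0.002 -0.    -1.   ]]
```

View pics/c5.png

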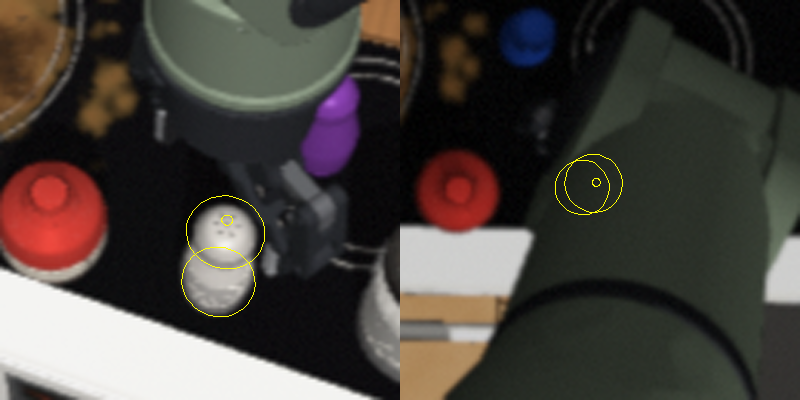

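The scene crop shows the white shaker under the gripper and the overlay matching its base, at about scene (311,320). Descend and grip.

Emit:
{"method": "play_rows", "body": {"commands": [{"grip": 1, "dp": [-1, -1, 25], "roll": 0}, {"grip": 1, "dp": [-1, -1, 50], "roll": 0}, {"grip": 1, "dp": [-1, -1, 65], "roll": 0}, {"grip": 1, "dp": [-1, -1, 69], "roll": 0}, {"grip": 0.4, "dp": [-1, -1, 69], "roll": 0}]}}

```text
clock: 8.73
tool_pos: [432.8, -206.4, 36.7]
tool_rot: [[-0.822, 0.569, -0.0], [0.569, 0.822, 0.0], [0.001, 0.0, -1.0]]
contact_force: [-1.1, -0.0, -0.4]
width: 75.3
grasp_force: 0.0
```

Emit:
{"method": "play_rows", "body": {"commands": [{"grip": 0.2, "dp": [0, 0, 0], "roll": 0}, {"grip": 0.1, "dp": [0, 0, 0], "roll": 0}, {"grip": 0, "dp": [0, 0, 0], "roll": 0}, {"grip": -0.2, "dp": [0, 0, 0], "roll": 0}, {"grip": -0.2, "dp": [0, 0, 0], "roll": 0}]}}

```text
clock: 9.15
tool_pos: [433.2, -207.3, 37.9]
tool_rot: [[-0.822, 0.57, 0.002], [0.57, 0.822, -0.001], [-0.002, 0.001, -1.0]]
contact_force: [-2.9, 0.5, 20.4]
width: 36.5
grasp_force: 58.4
```

Emit:
{"method": "play_rows", "body": {"commands": [{"grip": -0.2, "dp": [0, 0, -12], "roll": 0}, {"grip": -0.2, "dp": [0, 0, -45], "roll": 0}, {"grip": -0.2, "dp": [0, 0, -85], "roll": 0}, {"grip": -0.2, "dp": [0, 0, -125], "roll": 0}, {"grip": -0.2, "dp": [0, 0, -165], "roll": 0}]}}

```text
clock: 9.57
tool_pos: [432.0, -206.9, 204.0]
tool_rot: [[-0.822, 0.57, 0.0], [0.57, 0.822, -0.0], [-0.0, 0.0, -1.0]]
contact_force: [0.8, -0.5, -1.1]
width: 36.0
grasp_force: 60.1
```

Emit:
{"method": "play_rows", "body": {"commands": [{"grip": -0.2, "dp": [7, 35, -20], "roll": -5}, {"grip": -0.2, "dp": [15, 72, -40], "roll": -10}, {"grip": -0.2, "dp": [23, 110, -45], "roll": -15}, {"grip": -0.2, "dp": [31, 148, -45], "roll": -20}, {"grip": -0.2, "dp": [39, 185, -45], "roll": -25}]}}

```text
clock: 9.98
tool_pos: [506.5, -30.6, 248.0]
tool_rot: [[-0.986, 0.165, 0.002], [0.165, 0.986, 0.0], [-0.002, 0.001, -1.0]]
contact_force: [-0.1, -0.0, -0.7]
width: 35.8
grasp_force: 60.1
```

Emit:
{"method": "play_rows", "body": {"commands": [{"grip": -0.2, "dp": [-8, 37, 0], "roll": -4.5}, {"grip": -0.2, "dp": [-17, 74, 0], "roll": -9}, {"grip": -0.2, "dp": [-26, 112, 0], "roll": -13.5}, {"grip": -0.2, "dp": [-34, 150, 0], "roll": -18}, {"grip": -0.2, "dp": [-42, 181, 0], "roll": -21.5}]}}

```text
clock: 10.4
tool_pos: [578.1, 141.7, 247.2]
tool_rot: [[-0.978, -0.209, 0.001], [-0.209, 0.978, 0.001], [-0.001, 0.001, -1.0]]
contact_force: [0.4, -0.6, -1.0]
width: 35.7
grasp_force: 60.1
```

Emit:
{"method": "play_rows", "body": {"commands": [{"grip": -0.2, "dp": [0, 0, 10], "roll": 0}, {"grip": -0.2, "dp": [0, 0, 30], "roll": 0}, {"grip": -0.2, "dp": [0, 0, 60], "roll": 0}, {"grip": -0.2, "dp": [0, 0, 85], "roll": 0}, {"grip": -0.2, "dp": [0, 0, 100], "roll": 0}]}}

```text
clock: 10.82
tool_pos: [576.8, 138.3, 144.6]
tool_rot: [[-0.979, -0.204, -0.002], [-0.204, 0.979, -0.001], [0.002, -0.0, -1.0]]
contact_force: [0.5, -0.4, -1.3]
width: 36.0
grasp_force: 60.1
```

```bash
python3 - <<'E'
from h import *
s=r.read_state();print(s['tool_pos'],np.array(s['tool_rot'])[:,1],s['clock'])
a=r.capture("scene")
big=cv2.resize(a[60:260,70:270],(600,600),interpolation=cv2.INTER_CUBIC)
x,y,z=s['tool_pos'];t=np.linspace(0,2*np.pi,40)
for zz in (20,z-37):
    p=proj("scene",np.c_[x+22*np.cos(t),y+22*np.sin(t),0*t+zz]); cv2.polylines(big,[np.int32((p+.5-[70,60])*3)],True,(255,255,0),1)
cv2.imwrite('pics/c6.png',big[:,:,::-1])
E
```

```text
[576.829 138.263 144.559] [-0.204  0.979 -0.   ] 10.8167
```

View pics/c6.png

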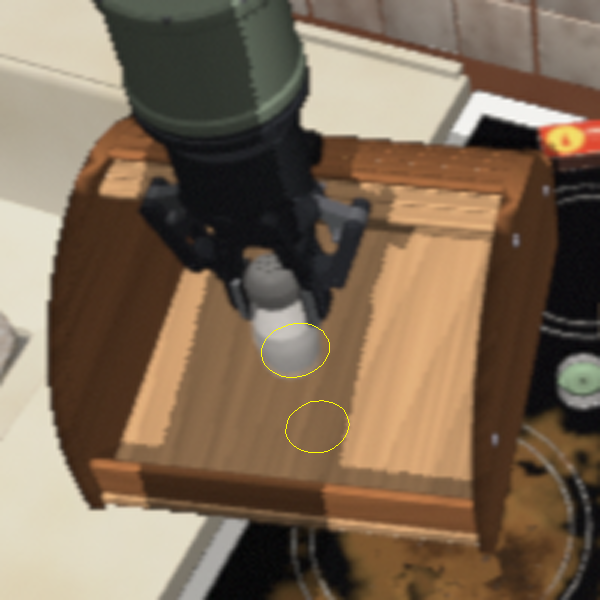

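Emit:
{"method": "play_rows", "body": {"commands": [{"grip": -0.2, "dp": [0, 1, 15], "roll": 0}, {"grip": -0.2, "dp": [0, 1, 35], "roll": 0}, {"grip": -0.2, "dp": [0, 1, 55], "roll": 0}, {"grip": -0.2, "dp": [0, 1, 70], "roll": 0}, {"grip": -0.2, "dp": [0, 1, 78], "roll": 0}]}}

```text
clock: 11.28
tool_pos: [577.3, 139.4, 67.9]
tool_rot: [[-0.979, -0.204, -0.001], [-0.204, 0.979, -0.0], [0.001, -0.0, -1.0]]
contact_force: [0.8, 0.9, -1.1]
width: 36.2
grasp_force: 60.1
```

Emit:
{"method": "play_rows", "body": {"commands": [{"grip": -0.2, "dp": [0, 0, 1], "roll": 0}, {"grip": -0.2, "dp": [0, 0, 2], "roll": 0}, {"grip": -0.2, "dp": [0, 0, 3], "roll": 0}, {"grip": -0.2, "dp": [0, 0, 4], "roll": 0}, {"grip": -0.2, "dp": [0, 0, 5], "roll": 0}]}}

```text
clock: 11.7
tool_pos: [578.1, 139.7, 64.3]
tool_rot: [[-0.979, -0.204, 0.001], [-0.204, 0.979, 0.0], [-0.001, 0.0, -1.0]]
contact_force: [0.5, 0.7, -0.2]
width: 35.8
grasp_force: 60.1
```

Emit:
{"method": "play_rows", "body": {"commands": [{"grip": -0.2, "dp": [0, 0, 1], "roll": 0}, {"grip": -0.2, "dp": [0, 0, 2], "roll": 0}, {"grip": -0.2, "dp": [0, 0, 3], "roll": 0}, {"grip": -0.2, "dp": [0, 0, 4], "roll": 0}, {"grip": -0.2, "dp": [0, 0, 4], "roll": 0}]}}

```text
clock: 12.12
tool_pos: [577.6, 139.6, 59.4]
tool_rot: [[-0.979, -0.204, -0.0], [-0.204, 0.979, -0.0], [0.0, -0.0, -1.0]]
contact_force: [0.7, -0.2, -1.2]
width: 36.1
grasp_force: 60.1
```

Emit:
{"method": "play_rows", "body": {"commands": [{"grip": -0.2, "dp": [0, 0, 0.7], "roll": 0}, {"grip": -0.2, "dp": [0, 0, 1.4], "roll": 0}, {"grip": -0.2, "dp": [0, 0, 2], "roll": 0}, {"grip": -0.2, "dp": [0, 0, 2], "roll": 0}, {"grip": -0.2, "dp": [0, 0, 2], "roll": 0}]}}

```text
clock: 12.53
tool_pos: [578.0, 139.7, 58.1]
tool_rot: [[-0.979, -0.204, 0.001], [-0.204, 0.979, 0.0], [-0.001, 0.0, -1.0]]
contact_force: [-1.7, -1.0, 7.3]
width: 35.9
grasp_force: 61.5
```

Emit:
{"method": "play_rows", "body": {"commands": [{"grip": 0, "dp": [0, 0, 0], "roll": 0}, {"grip": 0.3, "dp": [0, 0, 0], "roll": 0}, {"grip": 0.7, "dp": [0, 0, 0], "roll": 0}, {"grip": 1, "dp": [0, 0, 0], "roll": 0}, {"grip": 1, "dp": [0, 0, 0], "roll": 0}]}}

```text
clock: 12.95
tool_pos: [577.7, 139.6, 57.5]
tool_rot: [[-0.979, -0.204, -0.0], [-0.204, 0.979, -0.0], [0.0, -0.0, -1.0]]
contact_force: [-0.6, 0.1, -0.2]
width: 85.2
grasp_force: 0.0
```

Emit:
{"method": "play_rows", "body": {"commands": [{"grip": 1, "dp": [0, 0, -20], "roll": 0}, {"grip": 1, "dp": [0, 0, -55], "roll": 0}, {"grip": 1, "dp": [0, 0, -95], "roll": 0}, {"grip": 1, "dp": [0, 0, -130], "roll": 0}, {"grip": 1, "dp": [0, 0, -145], "roll": 0}]}}

```text
clock: 13.37
tool_pos: [579.0, 139.9, 207.3]
tool_rot: [[-0.979, -0.204, 0.005], [-0.204, 0.979, 0.002], [-0.005, 0.001, -1.0]]
contact_force: [0.3, -0.1, 0.4]
width: 85.8
grasp_force: 0.0
```

```bash
python3 - <<'E'
from h import *
s=r.read_state();print(s['tool_pos'],s['clock'],s['width'])
a=r.capture("scene")
cv2.imwrite('pics/c7.png',cv2.resize(a[60:260,70:270],(600,600),interpolation=cv2.INTER_CUBIC)[:,:,::-1])
E
```

```text
[579.044 139.927 207.273] 13.3667 85.7774172820411
```

View pics/c7.png

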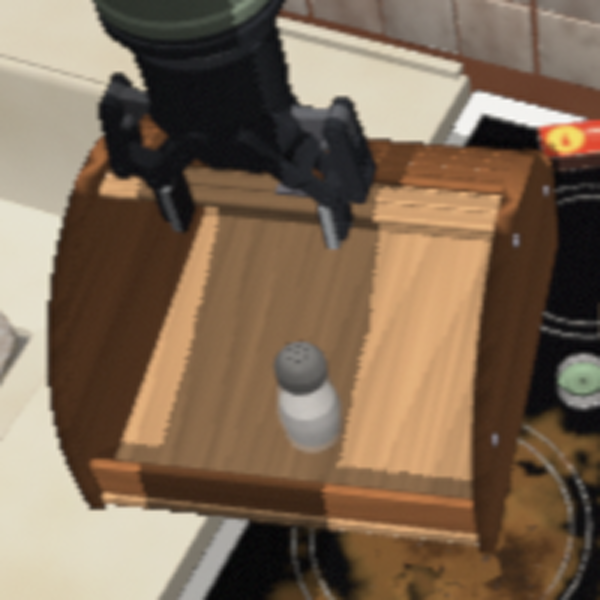

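The shaker stands upright on the bin floor, its base at about crop (316,428). Next I re-grip the knob from the front.

Emit:
{"method": "play_rows", "body": {"commands": [{"grip": 1, "dp": [-25, 2, 0], "roll": 0}, {"grip": 1, "dp": [-55, 2, 0], "roll": 0}, {"grip": 1, "dp": [-78, 2, 3], "roll": 0}, {"grip": 1, "dp": [-87, 2, 10], "roll": 0}, {"grip": 1, "dp": [-87, 2, 13], "roll": 0}]}}

```text
clock: 13.83
tool_pos: [663.2, 159.5, 187.7]
tool_rot: [[-0.979, -0.204, -0.001], [-0.204, 0.979, -0.0], [0.001, -0.0, -1.0]]
contact_force: [-0.9, -0.0, -0.5]
width: 85.0
grasp_force: 0.0
```

Emit:
{"method": "play_rows", "body": {"commands": [{"grip": 0.3, "dp": [0, 0, 0], "roll": 0}, {"grip": 0, "dp": [0, 0, 0], "roll": 0}, {"grip": -0.4, "dp": [0, 0, 0], "roll": 0}, {"grip": -0.4, "dp": [0, 0, 0], "roll": 0}, {"grip": -0.4, "dp": [0, 0, 0], "roll": 0}]}}

```text
clock: 14.25
tool_pos: [662.0, 159.9, 190.5]
tool_rot: [[-0.979, -0.204, 0.0], [-0.204, 0.979, 0.001], [-0.0, 0.001, -1.0]]
contact_force: [-3.1, 3.3, 3.2]
width: 33.4
grasp_force: 59.4
```

Emit:
{"method": "play_rows", "body": {"commands": [{"grip": -0.4, "dp": [8, 0, -0.8], "roll": 0}, {"grip": -0.4, "dp": [20, 0, -1], "roll": 0}, {"grip": -0.4, "dp": [32, 0, -0.6], "roll": 0}, {"grip": -0.4, "dp": [44, 0, 0.8], "roll": 0}, {"grip": -0.4, "dp": [58, 0, 3.5], "roll": 0}]}}

```text
clock: 14.67
tool_pos: [607.6, 147.7, 188.7]
tool_rot: [[-0.979, -0.204, 0.007], [-0.204, 0.979, 0.002], [-0.007, 0.0, -1.0]]
contact_force: [6.0, -1.1, 14.3]
width: 32.8
grasp_force: 65.4
```

Emit:
{"method": "play_rows", "body": {"commands": [{"grip": -0.4, "dp": [11.5, 0, 2], "roll": 0}, {"grip": -0.4, "dp": [22.5, 0, 6], "roll": 0}, {"grip": -0.4, "dp": [33.5, 0, 10.7], "roll": 0}, {"grip": -0.4, "dp": [44, 0, 16.2], "roll": 0}, {"grip": -0.4, "dp": [54, 0, 22.4], "roll": 0}]}}

```text
clock: 15.08
tool_pos: [553.6, 135.7, 165.8]
tool_rot: [[-0.979, -0.203, 0.004], [-0.203, 0.979, 0.0], [-0.004, -0.001, -1.0]]
contact_force: [-0.9, -7.5, 17.7]
width: 33.0
grasp_force: 69.4
```

Emit:
{"method": "play_rows", "body": {"commands": [{"grip": -0.4, "dp": [10.3, -0.5, 5.7], "roll": 0}, {"grip": -0.4, "dp": [19.2, -0.5, 13.2], "roll": 0}, {"grip": -0.4, "dp": [27.7, -0.5, 21.4], "roll": 0}, {"grip": -0.4, "dp": [35.5, -0.5, 30.1], "roll": 0}, {"grip": -0.4, "dp": [42.6, -0.5, 39.3], "roll": 0}]}}

```text
clock: 15.5
tool_pos: [511.1, 126.1, 125.3]
tool_rot: [[-0.979, -0.203, 0.002], [-0.203, 0.979, -0.001], [-0.002, -0.001, -1.0]]
contact_force: [-0.4, -7.6, 10.1]
width: 32.9
grasp_force: 68.6
```

Emit:
{"method": "play_rows", "body": {"commands": [{"grip": -0.4, "dp": [7, -0.5, 9.5], "roll": 0}, {"grip": -0.4, "dp": [12.5, -0.5, 19], "roll": 0}, {"grip": -0.4, "dp": [17, -0.5, 28], "roll": 0}, {"grip": -0.4, "dp": [20.5, -0.5, 36], "roll": 0}, {"grip": -0.4, "dp": [22.5, -0.5, 42], "roll": 0}]}}

```text
clock: 15.92
tool_pos: [488.8, 121.1, 82.5]
tool_rot: [[-0.979, -0.203, 0.0], [-0.203, 0.979, -0.001], [0.0, -0.001, -1.0]]
contact_force: [-4.8, -6.6, 7.1]
width: 33.3
grasp_force: 66.6
```

Emit:
{"method": "play_rows", "body": {"commands": [{"grip": -0.4, "dp": [1.5, 0, 4], "roll": 0}, {"grip": -0.4, "dp": [2.5, 0, 8], "roll": 0}, {"grip": -0.4, "dp": [3.5, 0, 11], "roll": 0}, {"grip": -0.4, "dp": [4.2, 0, 14], "roll": 0}, {"grip": -0.4, "dp": [4.7, 0, 16], "roll": 0}]}}

```text
clock: 16.33
tool_pos: [484.2, 120.1, 66.7]
tool_rot: [[-0.979, -0.203, -0.0], [-0.203, 0.979, -0.001], [0.0, -0.001, -1.0]]
contact_force: [-3.5, -7.3, 7.1]
width: 33.2
grasp_force: 65.5
```

Still moving freely; ease down to the stop.

Emit:
{"method": "play_rows", "body": {"commands": [{"grip": -0.4, "dp": [0.3, 0, 1.2], "roll": 0}, {"grip": -0.4, "dp": [0.6, 0, 2.4], "roll": 0}, {"grip": -0.4, "dp": [0.8, 0, 3.6], "roll": 0}, {"grip": -0.4, "dp": [1, 0, 4.5], "roll": 0}, {"grip": -0.4, "dp": [1, 0, 4.5], "roll": 0}]}}

```text
clock: 16.75
tool_pos: [483.3, 119.9, 62.2]
tool_rot: [[-0.979, -0.203, -0.0], [-0.203, 0.979, -0.001], [0.001, -0.001, -1.0]]
contact_force: [-1.3, -7.8, 1.4]
width: 33.0
grasp_force: 64.7
```

Emit:
{"method": "play_rows", "body": {"commands": [{"grip": -0.4, "dp": [0.3, -0.5, 1.5], "roll": 0}, {"grip": -0.4, "dp": [0.6, -0.5, 3], "roll": 0}, {"grip": -0.4, "dp": [0.8, -0.5, 4], "roll": 0}, {"grip": -0.4, "dp": [1, -0.5, 5], "roll": 0}, {"grip": -0.4, "dp": [1, -0.5, 5], "roll": 0}]}}

```text
clock: 17.17
tool_pos: [483.9, 120.0, 59.5]
tool_rot: [[-0.979, -0.203, 0.003], [-0.203, 0.979, 0.0], [-0.003, -0.0, -1.0]]
contact_force: [-10.4, -7.0, 53.6]
width: 33.0
grasp_force: 71.8
```

Emit:
{"method": "play_rows", "body": {"commands": [{"grip": -0.4, "dp": [0, 0, -1.2], "roll": 0}, {"grip": 0, "dp": [0, 0, -1.2], "roll": 0}, {"grip": 0.6, "dp": [0, 0, -1.2], "roll": 0}, {"grip": 1, "dp": [0, 0, -1.2], "roll": 0}, {"grip": 1, "dp": [0, 0, -1.2], "roll": 0}]}}

```text
clock: 17.58
tool_pos: [482.7, 120.4, 58.1]
tool_rot: [[-0.979, -0.204, -0.0], [-0.204, 0.979, 0.0], [0.0, 0.0, -1.0]]
contact_force: [0.2, -0.4, 0.1]
width: 77.1
grasp_force: 0.0
```

Emit:
{"method": "play_rows", "body": {"commands": [{"grip": 1, "dp": [0, 0, -15], "roll": 0}, {"grip": 1, "dp": [0, 0, -40], "roll": 0}, {"grip": 1, "dp": [5, 0, -75], "roll": 0}, {"grip": 1, "dp": [15, 0, -110], "roll": 0}, {"grip": 1, "dp": [25, 0, -145], "roll": 0}]}}

```text
clock: 18.0
tool_pos: [457.6, 115.1, 204.3]
tool_rot: [[-0.979, -0.204, -0.001], [-0.204, 0.979, -0.0], [0.001, -0.0, -1.0]]
contact_force: [0.5, 0.1, 0.1]
width: 85.5
grasp_force: 0.0
```

Emit:
{"method": "play_rows", "body": {"commands": [{"grip": 1, "dp": [0, 35, -10], "roll": 0}, {"grip": 1, "dp": [0, 70, -20], "roll": 0}, {"grip": 1, "dp": [0, 110, -20], "roll": 0}, {"grip": 1, "dp": [0, 145, -20], "roll": 0}, {"grip": 1, "dp": [0, 160, -20], "roll": 0}]}}

```text
clock: 18.42
tool_pos: [424.0, 276.5, 223.3]
tool_rot: [[-0.978, -0.208, -0.0], [-0.208, 0.978, 0.002], [-0.0, 0.002, -1.0]]
contact_force: [-0.4, -0.4, -0.5]
width: 85.8
grasp_force: 0.0
```

```bash
python3 - <<'E'
from h import *
s=r.read_state();print(s['tool_pos'],s['clock'],s['width'],s['contact_force'])
a=r.capture("scene")
for q in(0,.05,.1):print(q,proj("scene",binw([[134-165*np.cos(.209+q),0,-2+165*np.sin(.209+q)]],[507,125,50],.205)))
f=np.zeros((600,780,3),np.uint8); f[:,:480]=cv2.resize(a[90:250,80:208],(480,600),interpolation=cv2.INTER_CUBIC)
f[:225,480:]=cv2.resize(a,(300,225))
cv2.imwrite('pics/c8.png',f[:,:,::-1])
E
```

```text
[424.011 276.49  223.25 ] 18.4167 85.7676642448303 [-0.374 -0.39  -0.462]
0 [[156.388 225.441]]
0.05 [[155.836 222.318]]
0.1 [[155.345 219.011]]
```

View pics/c8.png

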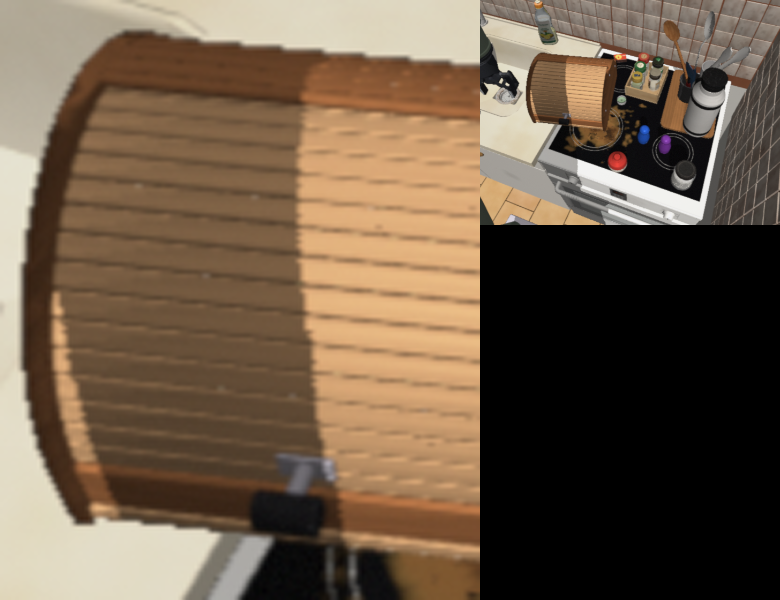

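The knob is at scene (156.5,226.5), which matches q = 0, so the cover is shut. The timer, jar and tea light have not moved, and the arm is clear.

```bash
python3 -c "
from rig import r
print(r.finish_job())"
```

```text
the job is handed in; nothing more can be done
None
```

I rolled the cover open to its stop, stood the salt shaker upright on the bin floor, and closed the cover fully again. The sugar jar, timer and tea light were left untouched, and the job was handed in at about 18.5 s.

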